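# Unlock the stockroom lock box and hold the key turned

## Robot

A 6-joint arm with a two-finger parallel gripper is mounted at the origin on the work surface. World frame = base frame: x ahead of the robot, y to its left, z up, the work surface at z = 0. Lengths are in mm, angles in degrees, forces in N, time in s.
With the tool pointing down it reaches from about 350 to 850 mm from the base axis. Payload 8.1 kg.
Tool frame: the origin (TCP) lies midway between the tips of the shut fingers; the grasp point (between the pads) lies 19 mm behind it; z points along the fingers, y is the line along which they close (so a half turn about z gives the same grasp; the last joint's range is limited). The gripper opens to 85 mm and grips with 20 to 120 N. Pads are 22 mm wide; open, the fingers measure 114 mm over their backs; the gripper's body (76 mm by 85 mm) begins 54 mm behind the grasp point. The pads swing forward as they close: fully open they stand 13 mm farther back than shut.
Start: joints at [-78.404, 7.471, 85.268, -0, 87.261, -4.893], TCP at [170.326, -575.321, 231.292] pointing down, gripper open.
Joint ranges: [-169.43, 169.43], [-51.17, 129.36], [1.28, 143.12], [-76.62, 256.62], [0, 156.53], [-152.29, 152.29]. Speed limits (degrees/s): [136.94, 136.94, 159.86, 180, 180, 180].

## Interface

Orientations are given as [roll, pitch, yaw] about the fixed x, y, z axes, in that order (R = Rz(yaw) Ry(pitch) Rx(roll)).
In Python, from bench import sense, snapshot, order, finder gives the robot as it stands.
- The arm moves only by the tool send_rows, never from a script. Its argument "steps" is a list of rows, each a list of 2 entries, a list of its own where there are three numbers: the shift along the world's x, y, z in units of 30 mm (1.0 is 30 mm), then the turn, a rotation vector about the world's x, y, z in rad. In form: [[[dx, dy, dz], [wx, wy, wz]], ...]. A call has 1 to 10 rows; each row is the pose to reach, as a shift and turn from the pose commanded when the call began; what a row does not reach only later rows make up. A row lasts 1/8 s, in which the tool goes at most 62.5 mm and 10.7 degrees, less where a joint would pass 70% of its speed; a pose out of reach is approached as far as the arm can. A call with a gripper value outside its range is refused whole. "fingers" is the closure, from 0 (fully open) to 1 (shut), set as the call begins (left out, the last holds). The fingers move at their own pace and stop on an object; "squeeze" is the grip in N (left out, the last holds). Time passes only in rows, so rows that repeat a pose let the fingers close. It gives the time, the measured TCP pose, the force, the opening and the grip force at its end, in the units of the state.
- sense(): the state, without advancing time (a new reading comes with each control period).
- snapshot(name): name is "scene" or "side" or "wrist"; returns a dict with "img" (420x560x3 uint8, red, green, blue), "K" (3x3 intrinsics, pixels), "pose" (4x4, takes a point from camera to world coordinates). Camera axes: x right, y up, looking along -z (the intrinsics and any distortion apply to the point x, -y, -z); pixel columns grow to the right and rows downward; lengths in mm; the calibration is good to about 2 mm. The wrist camera is an equidistant fisheye: a pixel r from the principal point sees the ray r / f radians off the axis. A picture is of the moment at which its call begins. There is no depth.
- order.hand_in(): hands the job in; it is judged then, once.
Trained networks look in the newest picture that a camera, given by its name, has taken for a name from the list of things; names that differ only in an ending like _2 or _b are one class to them, and where a whole thing is asked for, a point or a joint stands for the part that bears it (a point fixed in the world has none). Each returns a list of dicts, best first, with "confidence" (0 to 1); they miss things now and then, are a little off and sometimes report something else, mostly with a low value. They report only what shows in the picture. A call takes as long as a camera call. They do not tell look-alikes from the thing itself.
- finder.find_in(label, camera): "box" ([left, top, width, height] as shares, 0 to 1, of the picture: columns of its width, rows of its height, round what is visible of it).
- finder.trace(label, camera): "mask" (420x560 bool, what is visible of it) and "box" ([left, top, width, height] as shares, 0 to 1, of the picture: columns of its width, rows of its height, round what is visible of it).
- finder.pinpoint(label, camera): "at" ([column, row] as shares, 0 to 1, of the picture: columns of its width, rows of its height: a listed point, or the origin of a listed thing).
The state is a dict: "time": time; "joint_pos": joint angles; "qd": joint speeds; "joint_efforts": joint torques, N m; "tool_pos": TCP position; "tcp_rot": TCP orientation; "ft_force": force on the tool from outside, world axes, zero at the start; "wrist_torque": the same for the moment, N m; "finger_gap": finger opening in mm; "grip_force": force on a finger pad.
Only numpy, scipy, OpenCV 4.12 (cv2) and the standard library are available. Lean on these libraries where they do the work, as an engineer would, in place of code of your own. Each camera call takes 0.05 s, during which the arm holds its last target. There are 200 camera calls.

## Task

Push the grey lock box along the bench until it sits fully against both legs of the corner stop, so that it cannot twist. Then take the square-headed key from the wooden rack, push it all the way into the lock in the box's lid (its pins are sticky: work the key past them, with a little wiggle if need be) and turn it a quarter turn clockwise as far as it goes. Finish while still gripping the key and holding it turned against the lock's spring, with the box still against the stop; leave the round-headed key, the carton and the tape roll alone.

Things in the scene. Friction and masses are not known exactly. Their poses are not given: they have to be found in the camera images.
- stop: Dark steel corner stop fixed to the bench: an L of two fences 30 mm high, 20 mm thick. Origin: the inside corner, on the bench. One fence runs 170 mm along its -y, inner face in the plane x = 0; the other 150 mm along its -x, inner face in the plane y = 0. The box belongs in the quarter x < 0, y < 0. Its axes lie within 0.2 rad of the world's (x away from the robot).
- box: Loose grey steel lock box, 140 mm (its x) by 170 mm (its y) by 65 mm high, 0.5 to 0.8 kg. Origin: centre of its underside. Its origin starts 20 to 50 mm short of its registered place along both axes, up to 0.2 rad askew to the stop. Its far (+x) side goes against one fence, its left (+y) side against the other; its axes are then parallel to the stop's.
- box_corner (a point): The lower far left corner of the box, at x = 70, y = 85, z = 0 mm in the box's frame; it meets the stop's origin when the box is registered.
- keyway (a point): Middle of the mouth of the lock's slot, on the face of the round brass plug (33 mm across) in the lid: 68 mm above the box's underside, 30 mm from the box's centre towards its -x side. Frame turns with the plug: z up, x along the slot, parallel to the box's x at rest. Slot 14 mm (x) by 6 mm (y), chamfered 1.5 mm, 42 mm deep.
- pins (a point): Point inside the lock, on the plug's axis 17.5 mm below keyway, same axes, between its two sprung, sticky pins. They stick 3 mm into the slot from its two ends (its +x end 13 mm, its -x end 22 mm below the mouth), hidden from view; the blade's tip pushes them aside with some 4 to 12 N, pushed straight or wiggled a little along the slot.
- plug (a joint): Turn of the lock's plug, rad: 0 at rest, grows clockwise seen from above, stops at 1.5. A spring turns it back (0.03 N m at rest, 0.12 N m at the stop), so it must be held. The blade has about 0.13 rad of play in the slot each way, so the key must turn about 1.6 rad to bring the plug to its stop.
- key: Square-headed key, 35 g, upright, blade down. Black plastic head 30 mm (its x) by 10 mm thick (its y) by 40 mm high; steel blade 12 mm (x) by 4.5 mm (y), 33 mm long, the last 8 mm tapering to about 5 mm wide. Origin: middle of the shoulder between head and blade; z up through the head. Fits the lock both ways round. Fully in, the shoulder rests on the plug's face: origin at keyway.
- rack: Fixed wooden key rack, 150 mm (its x) by 50 mm (its y) by 45 mm high; origin: centre of its underside. Two slots 75 mm apart along its x hold the two keys upright and loosely (0.5 to 1 mm clearance, heads in line with the rack), shoulders resting on its top; either key may be in either slot.
- round_key: The other key, with a round black head 34 mm across and 10 mm thick and the same blade, in the rack's other slot. Origin: middle of its shoulder. Leave it alone.
- carton: Small brown carton, 130 by 100 by 80 mm, 0.5 kg, on the bench. Origin: centre of its underside. Leave it alone.
- tape: Roll of clear tape lying flat, 90 mm across, 25 mm high, 76 mm hole. Origin: centre of its underside. Leave it alone.
There are look-alikes about, which are no part of the job. Leave any red, turquoise or white look-alike of the key alone.

How it is judged (in metres and radians):
On the way, in this order (a step that is already met when the one before it is completed fails the run):
1. the box sits against both legs of the stop, the key still in its rack (x of box_corner in the frame of stop above -0.006 m and y of box_corner in the frame of stop above -0.006 m and angle between the x axis of box and the x axis of stop, either way round below 0.06 rad and distance of key from where it was at the start of the episode below 0.03 m), for 0.2 s.
2. the key is fully in the lock, not yet turned, the box against the stop (z of key in the frame of keyway below 0.003 m and horizontal distance between key and keyway below 0.004 m and angle between the z axis of key and the z axis of keyway, either way round below 0.1 rad and angle between the x axis of key and the x axis of keyway, either way round below 0.3 rad and x of box_corner in the frame of stop above -0.006 m and y of box_corner in the frame of stop above -0.006 m and angle between the x axis of box and the x axis of stop, either way round below 0.06 rad and value of joint plug below 0.4 rad), for 0.1 s.
At the end, for the whole second after the job is handed in: The plug is turned at least 1.3 rad and at rest, the key is in to its shoulder (within 3 mm in height, 4 mm sideways, upright), the gripper's fingers press on the key with over 2 N, and the box's corner is within 6 mm of both fences and square to the stop within 0.06 rad (z of key in the frame of keyway below 0.003 m and horizontal distance between key and keyway below 0.004 m and angle between the z axis of key and the z axis of keyway, either way round below 0.1 rad and angle between the x axis of key and the x axis of keyway, either way round below 0.3 rad and x of box_corner in the frame of stop above -0.006 m and y of box_corner in the frame of stop above -0.006 m and angle between the x axis of box and the x axis of stop, either way round below 0.06 rad and value of joint plug above 1.3 rad and velocity of joint plug below 0.2 rad/s and contact force between the fingers and key above 2 N); the arm keeps its last pose, push and grip.
It fails at once if the round-headed key is moved by over 20 mm (distance of round_key from where it was at the start of the episode above 0.02 m).
It fails at once if the carton is moved by over 30 mm (distance of carton from where it was at the start of the episode above 0.03 m).
It fails at once if the tape roll is moved by over 30 mm (distance of tape from where it was at the start of the episode above 0.03 m).
It also fails if it takes over 72 s, if anything falls off the work surface, if the arm or the gripper's body presses on something with over 40 N, if the wrist force passes 120 N, or if a joint passes its speed limit or range.

## Working session

There is one attempt and no reset: what is moved stays moved. The work goes in short steps, Python scripts to look and compute and a tool call to move; the robot and the scene stay as the last step left them, time stands still between calls to the robot, and variables do not carry over. Pictures are saved under pics/ and viewed, at most 11 in all, crops included, and the job is handed in when it is done.

Besides the shell and the picture viewer there is one more tool, called after ">>>" as name([rows], argument=value, ...), one row to a line, values as JSON. send_rows: Moves the arm, as the interface text tells. Its arguments: {"type":"object","properties":{"steps":{"type":"array"},"fingers":{"type":"number"},"squeeze":{"type":"number"}},"required":["steps"]}

```bash
mkdir -p pics; cat > h.py <<'E'
import numpy as np, cv2
from bench import sense, snapshot, order, finder
def ray(s,u,v,wrist=False):
    K,P=np.array(s["K"]),np.array(s["pose"])
    x=(u-K[0,2])/K[0,0]; y=(v-K[1,2])/K[1,1]
    if wrist:
        r=np.hypot(x,y); k=np.tan(r)/r if r>1e-9 else 1; x*=k;y*=k
    d=P[:3,:3]@np.array([x,-y,-1]); return P[:3,3],d/np.linalg.norm(d)
def atz(s,u,v,z,wrist=False):
    o,d=ray(s,u,v,wrist); return o+d*(z-o[2])/d[2]
def proj(s,p,wrist=False):
    K,P=np.array(s["K"]),np.array(s["pose"])
    c=P[:3,:3].T@(np.asarray(p,float)-P[:3,3]); x,y,z=c[0],-c[1],-c[2]
    a,b=x/z,y/z
    if wrist:
        r=np.hypot(x,y); t=np.arctan2(r,z); a,b=x/r*t,y/r*t
    return np.array([K[0,0]*a+K[0,2],K[1,1]*b+K[1,2]])
def pin(s,l,cam,n=2):
    return [(np.round(np.array(d["at"])*[560,420],1),round(d["confidence"],2)) for d in finder.pinpoint(l,cam)[:n]]
def tri(rays):
    A=np.zeros((3,3));b=np.zeros(3)
    for o,d in rays:
        M=np.eye(3)-np.outer(d,d);A+=M;b+=M@o
    return np.linalg.solve(A,b)
E
cat > a.py <<'E'
from h import *
np.set_printoptions(precision=1,suppress=True)
Z=dict(stop=0,box=0,box_corner=0,keyway=68,key=45,rack=0,round_key=45,carton=0,tape=0)
for cam in ("scene","side"):
    s=snapshot(cam); cv2.imwrite(f"pics/{cam}0.png",cv2.cvtColor(s["img"],cv2.COLOR_RGB2BGR))
    print(cam,np.array(s["pose"])[:3,3])
    for l,z in Z.items():
        print(l,[(p,c,atz(s,*p,z)) for p,c in pin(s,l,cam,3)])
E
python3 a.py
```

```text
scene [1385.  -152.2  626.9]
stop [(array([337.3, 252.1]), 0.88, array([681.8, 182.7,   0. ]))]
box [(array([287.1, 233. ]), 0.6, array([573.1,  80.7,   0. ]))]
box_corner [(array([323.1, 250. ]), 0.62, array([665.2, 150.7,   0. ]))]
keyway [(array([287.8, 214. ]), 0.56, array([581.9,  79. ,  68. ])), (array([291. , 200.7]), 0.51, array([521. , 104.9,  68. ]))]
key [(array([181.2, 259.1]), 0.7, array([ 669.9, -199.3,   45. ])), (array([148.8, 218.8]), 0.54, array([ 482. , -276.2,   45. ])), (array([117.6, 211.1]), 0.42, array([ 422.8, -360.4,   45. ]))]
rack []
round_key [(array([370.9, 193.7]), 0.61, array([504.4, 352.9,  45. ])), (array([149.9, 205. ]), 0.54, array([ 411.9, -274.9,   45. ]))]
carton [(array([371.8, 193.2]), 0.81, array([434.2, 396.1,   0. ]))]
tape [(array([112.5, 292.1]), 0.9, array([ 693. , -357.4,    0. ]))]
side [ 244.8 -788.2  651.3]
stop [(array([317.6, 179.3]), 0.76, array([678.7, 168.8,   0. ]))]
box [(array([291.9, 202.1]), 0.92, array([574.8,  92.6,   0. ]))]
box_corner []
keyway [(array([280.4, 182.1]), 0.56, array([544.7,  90.3,  68. ]))]
key [(array([328.7, 298.3]), 0.81, array([ 505.3, -277. ,   45. ])), (array([299. , 281.2]), 0.8, array([ 471.3, -217.5,   45. ])), (array([273.3, 387.9]), 0.8, array([ 354.1, -410.1,   45. ]))]
rack []
round_key [(array([288.3, 311.3]), 0.62, array([ 426.7, -279.4,   45. ]))]
carton [(array([214. , 157.7]), 0.73, array([442.5, 393. ,   0. ]))]
tape [(array([444.2, 318. ]), 0.83, array([ 701.9, -359.9,    0. ]))]
```

View pics/scene0.png

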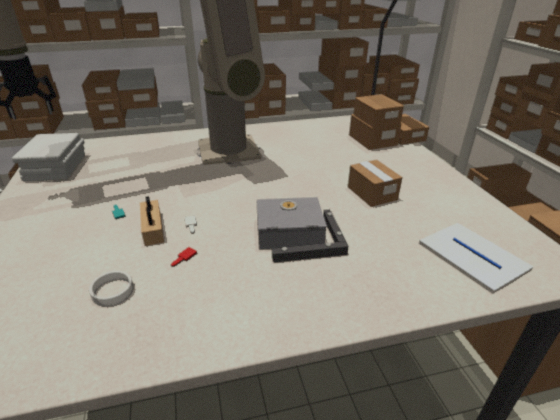

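View pics/side0.png

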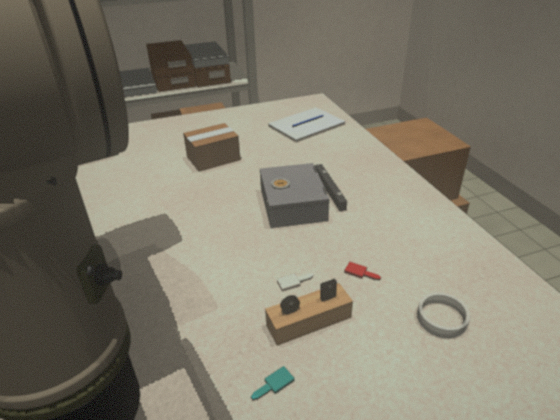

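The rack is at scene (150,222) and side (310,312). It holds the round key at side (290,305) and the square key at side (328,292). The look-alikes lying on the bench are white at side (290,283), red at (362,270) and turquoise at (273,384). The black square head standing in the rack is the one meant. I'll look at the rack from above on the way over.

>>> send_rows([
  [[1.5, 1.5, 0.5], [0, 0, 0]],
  [[3, 3, 1.5], [0, 0, 0]],
  [[5, 5, 2.5], [0, 0, 0]],
  [[7, 7, 3], [0, 0, 0]],
  [[9, 8.5, 3], [0, 0, 0]],
  [[9.5, 9, 3], [0, 0, 0]],
  [[9.5, 9, 3], [0, 0, 0]],
  [[9.5, 9, 3], [0, 0, 0]],
])

```text
time: 2.0
tool_pos: [456.9, -303.6, 321.5]
tcp_rot: [180.0, -0.0, 16.7]
ft_force: [0.2, 0.2, -1.0]
finger_gap: 85.4
grip_force: 0.0
```

```bash
cat > b.py <<'E'
from h import *
np.set_printoptions(precision=1,suppress=True)
import sys
st=sense(); print(st["time"],st["tool_pos"],st["tcp_rot"],st["joint_pos"])
Z=dict(stop=0,box=0,box_corner=0,keyway=68,key=45,rack=0,round_key=45,carton=0,tape=0)
s=snapshot("wrist"); cv2.imwrite(f"pics/{sys.argv[1]}.png",cv2.cvtColor(s["img"],cv2.COLOR_RGB2BGR))
print(np.array(s["pose"]))
for l,z in Z.items():
    print(l,[(p,c,atz(s,*p,z,True)) for p,c in pin(s,l,"wrist",3)])
E
python3 b.py w1
```

```text
2.0 [ 456.9 -303.6  321.5] [180.   -0.   16.7] [-39.   -1.7  85.4   0.   96.3  34.3]
[[   0.3    0.9    0.3  522.7]
 [  -1.     0.3    0.1 -283.6]
 [   0.    -0.3    1.   465.3]
 [   0.     0.     0.     1. ]]
stop []
box [(array([67.6, 45.8]), 0.92, array([570.3,  91. ,   0. ]))]
box_corner [(array([250.9, 193.4]), 0.74, array([ 413.3, -274.5,    0. ]))]
keyway [(array([43. , 54.5]), 0.8, array([546.6,  81.4,  68. ]))]
key [(array([303.1, 249.5]), 0.86, array([ 367.6, -366.3,   45. ])), (array([265.7, 137.9]), 0.66, array([ 499.7, -273.7,   45. ])), (array([238.6,  41.4]), 0.58, array([ 612.5, -203.8,   45. ]))]
rack [(array([261.5, 157.1]), 0.94, array([ 469. , -274.7,    0. ]))]
round_key [(array([251.2, 191.1]), 0.59, array([ 427. , -274.9,   45. ]))]
carton []
tape []
```

View pics/w1.png

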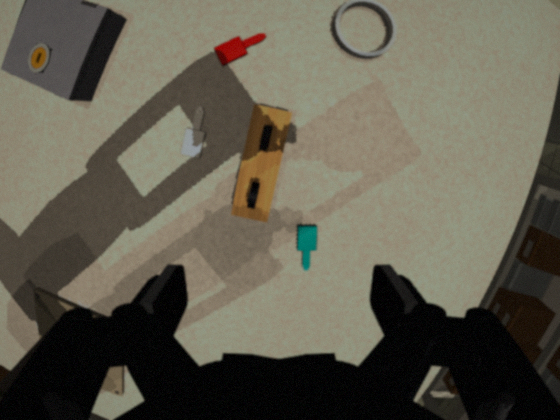

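The wrist view shows the square key in the far slot at (266,138), the round key in the near slot at (253,192), and the box at upper left. Next I'll look over the box and stop.

>>> send_rows([
  [[0.5, 1.7, 0.2], [0, 0, -0.05]],
  [[1, 3.5, 0.2], [0, 0, -0.1]],
  [[1.5, 5.5, 0.2], [0, 0, -0.2]],
  [[2.2, 7.5, 0.2], [0, 0, -0.29]],
  [[2.6, 9.5, 0.2], [0, 0, -0.29]],
  [[3, 11.5, 0.2], [0, 0, -0.29]],
  [[3, 12.8, 0.2], [0, 0, -0.29]],
  [[3, 12.8, 0.2], [0, 0, -0.29]],
  [[3, 12.8, 0.2], [0, 0, -0.29]],
])

```text
time: 3.62
tool_pos: [545.3, 78.2, 327.3]
tcp_rot: [180.0, -0.0, -0.1]
ft_force: [-0.6, 0.7, 0.1]
finger_gap: 85.4
grip_force: 0.0
```

```bash
python3 b.py w2
```

```text
3.625 [545.3  78.2 327.3] [180.   -0.   -0.1] [ 2.8 -1.3 84.4 -0.  96.9 93. ]
[[ -0.    1.    0.3 614.2]
 [ -1.   -0.   -0.   78. ]
 [  0.   -0.3   1.  471. ]
 [  0.    0.    0.    1. ]]
stop [(array([204.2,  80.6]), 0.8, array([679.4, 184.6,   0. ])), (array([271.9, 151.1]), 0.66, array([573.3,  87.1,   0. ]))]
box [(array([273.8, 152.9]), 0.96, array([570.6,  84.4,   0. ]))]
box_corner [(array([480.1, 223. ]), 0.49, array([ 461.2, -275.6,    0. ]))]
keyway [(array([273.4, 179.3]), 0.86, array([543.6,  84.1,  68. ]))]
key [(array([497.6, 208.7]), 0.95, array([ 499.4, -274.5,   45. ])), (array([458.1, 127.1]), 0.81, array([ 620.9, -180.9,   45. ])), (array([509.2, 273.5]), 0.76, array([ 379.4, -335.2,   45. ]))]
rack [(array([480.7, 221.7]), 0.83, array([ 463.5, -276.5,    0. ]))]
round_key [(array([488.2, 250.9]), 0.75, array([ 426.7, -270.8,   45. ]))]
carton [(array([ 98.3, 238.2]), 0.62, array([436. , 389.1,   0. ]))]
tape [(array([527.2, 100.6]), 0.96, array([ 686. , -362.7,    0. ]))]
```

View pics/w2.png

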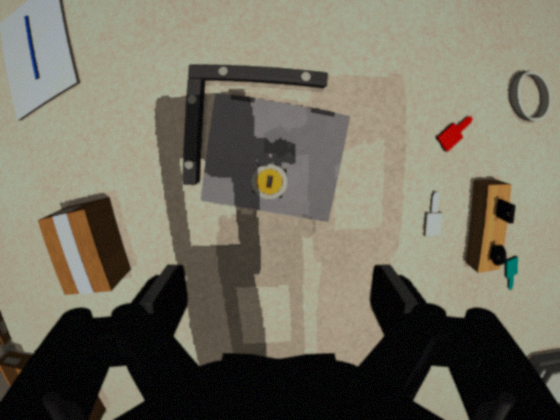

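Stop: outer corner at (189,66), the far fence's right end at (327,72), the left fence's near end at (192,184). The box lid's corners are at (217,95), (350,117), (329,221) and (202,200), and the plug is at (270,182).

```bash
python3 - <<'E'
from h import *
np.set_printoptions(precision=1,suppress=True)
s=snapshot("wrist")
f=lambda u,v,z:atz(s,u,v,z,True)[:2]
for n,l,z in (("stop",[(189,66),(327,72),(325,86),(199,184),(184,183),(204,81)],30),("box",[(217,95),(350,117),(329,221),(202,200)],65)):
    P=np.array([f(u,v,z) for u,v in l]);print(n,P.tolist() and P)
    for i in range(len(P)-1):
        d=P[i+1]-P[i];print(np.linalg.norm(d),np.degrees(np.arctan2(d[1],d[0])))
    if n=="box":print(P.mean(0))
g=cv2.cvtColor(s["img"],cv2.COLOR_RGB2BGR)[50:240,170:370]
cv2.imwrite("pics/c2.png",cv2.resize(g,None,fx=3,fy=3,interpolation=cv2.INTER_CUBIC))
E
```

```text
stop [[697.7 199.6]
 [685.   12.6]
 [665.5  15.3]
 [531.6 189.8]
 [533.5 211.9]
 [674.9 178.3]]
187.41495756157803 -93.88405818563622
19.777929192847356 171.94142977950966
219.91341104651357 127.49679659224395
22.176304575595452 85.13615915121046
145.30710571763615 -13.356130391818164
box [[651.2 153.9]
 [623.3 -11.6]
 [487.6  11.6]
 [516.8 178.2]]
167.85635333629222 -99.56569110133954
137.65510219667706 170.2819937262865
169.08577099217305 80.05083151404116
[569.7  83. ]
```

View pics/c2.png

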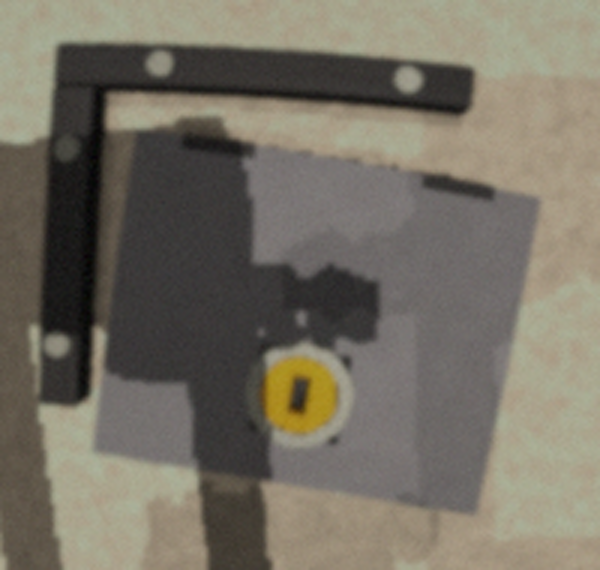

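Stop origin ≈ (678,182), yaw −4.1°. Box ≈ (570,84), yaw −9.7°, with its registered centre ≈ (602,102). I'll push +x first, with the open fingers spread across the −x face and squared to the stop.

>>> send_rows([
  [[-1.6, 0.4, 0], [0, 0, -0.035]],
  [[-3.2, 0.7, -1], [0, 0, -0.07]],
  [[-3.2, 0.7, -3], [0, 0, -0.07]],
  [[-3.2, 0.7, -5], [0, 0, -0.07]],
  [[-3.2, 0.7, -7], [0, 0, -0.07]],
  [[-3.2, 0.7, -9], [0, 0, -0.07]],
  [[-3.2, 0.7, -10], [0, 0, -0.07]],
  [[-3.2, 0.7, -10.4], [0, 0, -0.07]],
  [[-3.2, 0.7, -10.4], [0, 0, -0.07]],
])

```text
time: 5.3
tool_pos: [449.3, 99.7, 15.4]
tcp_rot: [180.0, 0.0, -4.1]
ft_force: [0.5, -1.0, 0.5]
finger_gap: 85.0
grip_force: 0.0
```

>>> send_rows([
  [[0.5, -0.03, 0], [0, 0, 0]],
  [[0.8, -0.06, 0], [0, 0, 0]],
  [[1.0, -0.07, 0], [0, 0, 0]],
  [[1.2, -0.09, 0], [0, 0, 0]],
  [[1.4, -0.1, 0], [0, 0, 0]],
  [[1.55, -0.11, 0], [0, 0, 0]],
  [[1.7, -0.12, 0], [0, 0, 0]],
  [[1.85, -0.13, 0], [0, 0, 0]],
  [[2.0, -0.14, 0], [0, 0, 0]],
])

```text
time: 6.42
tool_pos: [508.2, 95.2, 14.8]
tcp_rot: [180.0, 0.2, -4.2]
ft_force: [-5.9, -1.8, 4.1]
finger_gap: 85.3
grip_force: 2.9
```

>>> send_rows([
  [[0.15, -0.01, 0], [0, 0, 0]],
  [[0.3, -0.02, 0], [0, 0, 0]],
  [[0.4, -0.03, 0], [0, 0, 0]],
  [[0.5, -0.035, 0], [0, 0, 0]],
])

```text
time: 6.92
tool_pos: [520.8, 94.6, 14.3]
tcp_rot: [180.0, 0.5, -4.1]
ft_force: [-25.8, 0.4, 15.2]
finger_gap: 85.6
grip_force: 12.7
```

>>> send_rows([
  [[-0.7, 0.05, 0], [0, 0, 0]],
  [[-1.3, 0, 0.5], [0, 0, 0]],
  [[-1.2, -0.5, 2.5], [0, 0, 0.18]],
  [[-0.9, -1.5, 4], [0, 0, 0.36]],
  [[-0.4, -2.8, 4.5], [0, 0, 0.54]],
  [[0.3, -4, 4.5], [0, 0, 0.72]],
  [[1, -5, 4.5], [0, 0, 0.9]],
  [[1.8, -5.3, 4.5], [0, 0, 1.08]],
  [[2.2, -5.4, 4.5], [0, 0, 1.26]],
  [[2.2, -5.4, 4.5], [0, 0, 1.44]],
])

```text
time: 8.18
tool_pos: [591.1, -68.1, 150.0]
tcp_rot: [180.0, -0.0, 78.7]
ft_force: [-0.1, 0.2, 0.0]
finger_gap: 85.1
grip_force: 0.0
```

>>> send_rows([
  [[0, 0, -1], [0, 0, 0.131]],
  [[0, 0, -2.5], [0, 0, 0.131]],
  [[0, 0, -4], [0, 0, 0.131]],
  [[0, 0, -4.5], [0, 0, 0.131]],
  [[0, 0, -4.5], [0, 0, 0.131]],
])

```text
time: 8.8
tool_pos: [589.7, -67.4, 14.7]
tcp_rot: [-179.9, -0.0, 85.9]
ft_force: [-0.2, -0.7, -0.2]
finger_gap: 85.7
grip_force: 0.0
```

>>> send_rows([
  [[0.05, 0.7, 0], [0, 0, 0]],
  [[0.07, 1.0, 0], [0, 0, 0]],
  [[0.08, 1.2, 0], [0, 0, 0]],
  [[0.1, 1.4, 0], [0, 0, 0]],
  [[0.11, 1.6, 0], [0, 0, 0]],
  [[0.13, 1.8, 0], [0, 0, 0]],
  [[0.14, 1.95, 0], [0, 0, 0]],
  [[0.15, 2.1, 0], [0, 0, 0]],
])

```text
time: 9.8
tool_pos: [594.8, -4.7, 15.2]
tcp_rot: [-180.0, 0.0, 85.9]
ft_force: [-0.3, -4.9, 0.3]
finger_gap: 85.0
grip_force: 2.0
```

>>> send_rows([
  [[0.01, 0.15, 0], [0, 0, 0]],
  [[0.02, 0.3, 0], [0, 0, 0]],
  [[0.025, 0.4, 0], [0, 0, 0]],
  [[0.03, 0.5, 0], [0, 0, 0]],
])

```text
time: 10.3
tool_pos: [595.2, 7.4, 15.3]
tcp_rot: [-179.9, 0.3, 85.8]
ft_force: [-7.5, -27.9, 3.9]
finger_gap: 85.5
grip_force: 13.9
```

>>> send_rows([
  [[0, -0.7, 0], [0, 0, 0]],
  [[0, -1.2, 1], [0, 0, 0]],
  [[0, -1, 3], [0, 0, 0]],
  [[0, 0, 5], [0, 0, 0]],
  [[0, 0.8, 7], [0, 0, 0]],
  [[0, 1.5, 8.8], [0, 0, 0]],
  [[0, 1.5, 9.5], [0, 0, 0]],
  [[0, 1.5, 9.5], [0, 0, 0]],
  [[0, 1.5, 9.5], [0, 0, 0]],
])

```text
time: 11.42
tool_pos: [595.2, 55.3, 298.5]
tcp_rot: [-179.9, -0.0, 85.9]
ft_force: [0.3, 0.6, -0.6]
finger_gap: 85.3
grip_force: 0.0
```

```bash
python3 b.py w3; python3 - <<'E'
import cv2
g=cv2.imread("pics/w3.png"); cv2.imwrite("pics/w3b.png",cv2.resize(g,(800,600),interpolation=cv2.INTER_CUBIC))
E
```

```text
11.425 [595.2  55.3 298.5] [-179.9   -0.    85.9] [ 0.4  6.2 79.7  0.  94.2  4.5]
[[  1.    0.1   0.  599.4]
 [ -0.1   1.    0.3 125. ]
 [ -0.   -0.3   1.  442.2]
 [  0.    0.    0.    1. ]]
stop [(array([334.8,  78.6]), 0.93, array([678.8, 181.7,   0. ]))]
box [(array([281.5, 138.4]), 0.94, array([601.2, 103.6,   0. ]))]
box_corner []
keyway [(array([260. , 139.2]), 0.65, array([576.4, 107.8,  68. ]))]
key [(array([301.8, 330.5]), 0.87, array([ 612.1, -171.9,   45. ])), (array([220.1, 317.3]), 0.62, array([ 493.3, -140.7,   45. ]))]
rack [(array([219.2, 365.5]), 0.59, array([ 461.6, -279.3,    0. ]))]
round_key []
carton [(array([253.7, 140.8]), 0.16, array([563.5, 103.2,   0. ]))]
tape []
```

View pics/w3b.png

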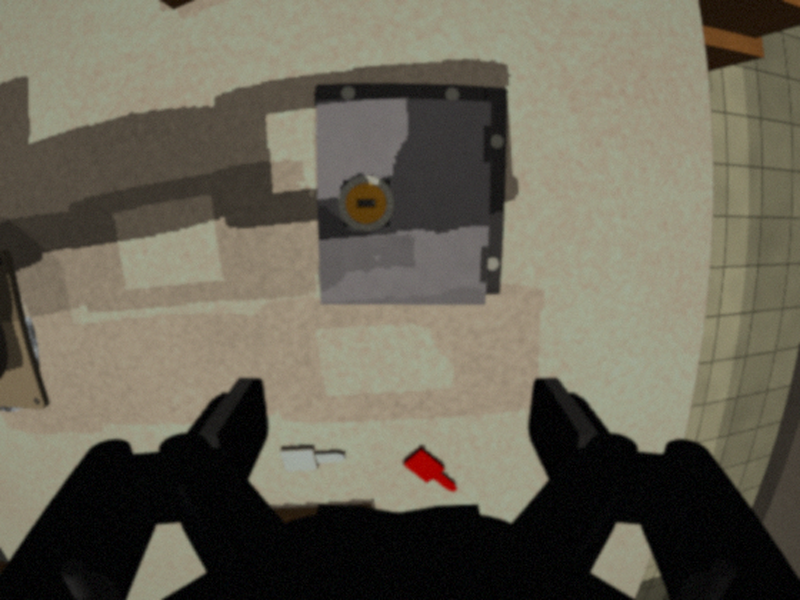

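The box sits flush against both fences: far and right legs in view, lid (317,100)–(490,303), plug at (366,203). On to the square key, with yaw 180 so there's room for the clockwise turn.

>>> send_rows([
  [[-0.3, -1, 0], [0, 0, 0.18]],
  [[-0.8, -2.5, 0], [0, 0, 0.36]],
  [[-1.3, -4, 0], [0, 0, 0.54]],
  [[-1.8, -5.6, 0], [0, 0, 0.72]],
  [[-2.3, -7.2, 0], [0, 0, 0.9]],
  [[-2.8, -8.8, 0], [0, 0, 1.08]],
  [[-3.2, -10.2, -0.5], [0, 0, 1.26]],
  [[-3.4, -11, -1.5], [0, 0, 1.44]],
  [[-3.4, -11, -2.5], [0, 0, 1.62]],
  [[-3.4, -11, -2.5], [0, 0, 1.643]],
])

```text
time: 13.18
tool_pos: [492.1, -273.9, 222.4]
tcp_rot: [179.8, -0.3, 180.0]
ft_force: [-0.9, 0.1, -0.8]
finger_gap: 85.2
grip_force: 0.0
```

```bash
python3 b.py w4; python3 - <<'E'
import cv2
g=cv2.imread("pics/w4.png"); cv2.imwrite("pics/w4b.png",cv2.resize(g,(800,600),interpolation=cv2.INTER_CUBIC))
E
```

```text
13.175 [ 492.1 -273.9  222.4] [179.8  -0.3 180. ] [ -34.3    2.3   91.6    0.    86.4 -124.3]
[[   0.    -1.    -0.3  421.5]
 [   1.     0.    -0.  -274.4]
 [   0.    -0.3    1.   366.4]
 [   0.     0.     0.     1. ]]
stop []
box [(array([523.2, 262.5]), 0.83, array([604.9, 108.5,   0. ]))]
box_corner [(array([525.6, 259.5]), 0.16, array([600.1, 112.5,   0. ]))]
keyway [(array([559. , 260.8]), 0.66, array([574.5, 115.9,  68. ]))]
key [(array([182.7,  68. ]), 0.9, array([ 361.1, -368.7,   45. ])), (array([278.4, 203.3]), 0.82, array([ 501.3, -273.5,   45. ])), (array([335.4, 286.5]), 0.82, array([ 597.9, -209.2,   45. ]))]
rack []
round_key [(array([272.8, 130. ]), 0.55, array([ 427.3, -278.8,   45. ])), (array([275.8, 161.4]), 0.16, array([ 458.5, -276. ,   45. ]))]
carton []
tape [(array([219. , 333.7]), 0.57, array([ 698.8, -356.4,   -0. ]))]
```

View pics/w4b.png

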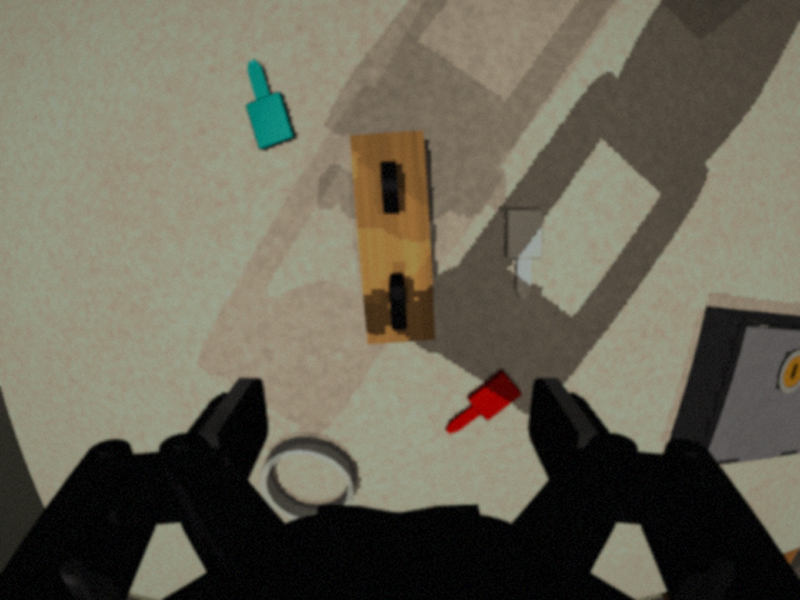

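In the picture: rack (351,136)–(434,338) of 800×600, candidate far key at (398,301), near key at (389,188). Red, turquoise and white look-alikes lie flat. I'll confirm square versus round in one crop and measure the rack.

```bash
python3 - <<'E'
from h import *
np.set_printoptions(precision=2,suppress=True)
s=snapshot("wrist"); im=s["img"].astype(int)
f=lambda u,v,z:atz(s,u,v,z,True)[:2]
c=[np.array(p)*.7 for p in [(351,136),(424,130),(434,338),(369,343)]]
P=np.array([f(*p,45) for p in c]);print(P,P.mean(0))
for a,b in((0,3),(1,2)):
    d=P[b]-P[a];print(np.linalg.norm(d),np.degrees(np.arctan2(d[1],d[0])))
m=(im.max(2)<45)
for n,(u0,u1,v0,v1) in dict(far=(262,296,186,234),near=(258,290,108,152)).items():
    mm=m[v0:v1,u0:u1].astype(np.uint8);k,l,st,ce=cv2.connectedComponentsWithStats(mm)
    i=1+st[1:,4].argmax();print(n,st[i],st[i,:2]+[u0,v0])
    for v in range(v0,v1,3):
        x=np.where(l[v-v0]==i)[0]
        if len(x):print(v,u0+x.min(),u0+x.max(),end='; ')
    print()
R=lambda a:np.array([[np.cos(a),-np.sin(a)],[np.sin(a),np.cos(a)]])
g=cv2.imread("pics/side0.png")[265:345,255:365]
cv2.imwrite("pics/c5.png",cv2.resize(g,None,fx=6,fy=6,interpolation=cv2.INTER_CUBIC))
for cam in("side","scene"):
    q=snapshot(cam)
    for l in("key","round_key"):print(cam,l,pin(q,l,cam,4))
for X in([500,-274,85],[500,-274,45]):print(proj(s,X,True))
E
```

```text
[[ 395.07 -306.87]
 [ 391.14 -256.69]
 [ 541.68 -247.78]
 [ 545.63 -296.28]] [ 468.38 -276.91]
150.92886479655434 4.024260935112858
150.80479510599025 3.3858680354760327
far [ 12   2  13  39 414] [274 188]
189 275 282; 192 275 284; 195 275 284; 198 275 284; 201 275 285; 204 274 285; 207 274 285; 210 274 285; 213 275 285; 216 275 285; 219 275 285; 222 275 285; 225 276 285; 
near [ 10   2  14  36 390] [268 110]
111 269 277; 114 269 279; 117 268 279; 120 269 281; 123 269 281; 126 269 280; 129 270 279; 132 270 279; 135 270 280; 138 270 280; 141 270 280; 144 271 279; 
side key [(array([299.7, 280.5]), 0.72), (array([270.9, 386.5]), 0.71), (array([365.2, 272.8]), 0.54)]
side round_key [(array([288.5, 308.9]), 0.75), (array([309.3, 322.8]), 0.63)]
scene key [(array([116.5, 210.5]), 0.6), (array([188.8, 225.9]), 0.54), (array([179.2, 260.1]), 0.5), (array([148.6, 218.3]), 0.4)]
scene round_key [(array([147.7, 207.8]), 0.62)]
[279.25 208.64]
[279.17 198.43]
```

View pics/c5.png

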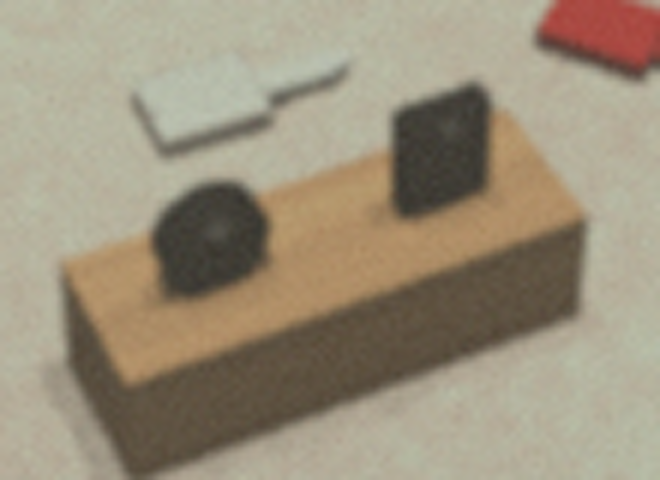

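The crop confirms it: the square head is the right (far) one, (440,150) in the crop, and the round head is the left one, (212,240). Key ≈ (503,−273), yaw 3.7°. Descending and gripping.

>>> send_rows([
  [[0.2, 0.03, -1], [0, 0, 0.065]],
  [[0.37, 0.03, -2.8], [0, 0, 0.065]],
  [[0.37, 0.03, -4.4], [0, 0, 0.065]],
  [[0.37, 0.03, -5.3], [0, 0, 0.065]],
  [[0.37, 0.03, -5.6], [0, 0, 0.065]],
  [[0.37, 0.03, -5.6], [0, 0, 0.065]],
])

```text
time: 14.78
tool_pos: [504.9, -273.7, 57.5]
tcp_rot: [180.0, -0.0, -176.3]
ft_force: [-0.7, 0.1, 0.1]
finger_gap: 85.7
grip_force: 0.0
```

>>> send_rows([
  [[0, 0, 0], [0, 0, 0]],
  [[0, 0, 0], [0, 0, 0]],
  [[0, 0, 0], [0, 0, 0]],
  [[0, 0, 0], [0, 0, 0]],
  [[0, 0, 0], [0, 0, 0]],
  [[0, 0, 0], [0, 0, 0]],
  [[0, 0, 0], [0, 0, 0]],
], fingers=1, squeeze=60)

```text
time: 15.65
tool_pos: [505.1, -273.9, 57.7]
tcp_rot: [-180.0, 0.0, -176.3]
ft_force: [-0.9, 0.7, 6.1]
finger_gap: 9.0
grip_force: 58.9
```

>>> send_rows([
  [[0, 0, 0.3], [0, 0, 0]],
  [[0, 0, 0.8], [0, 0, 0]],
  [[0, 0, 1.5], [0, 0, 0]],
  [[0, 0, 3], [0, 0, 0]],
  [[0, 0, 4.5], [0, 0, 0]],
  [[0, 0, 5], [0, 0, 0]],
  [[0, 0, 5], [0, 0, 0]],
])

```text
time: 16.52
tool_pos: [505.5, -274.1, 208.8]
tcp_rot: [-179.9, 0.1, -176.3]
ft_force: [1.0, -0.1, -1.2]
finger_gap: 8.9
grip_force: 58.4
```

```bash
python3 - <<'E'
from h import *
np.set_printoptions(precision=2,suppress=True)
st=sense();print(st["time"],st["tool_pos"],st["finger_gap"],st["grip_force"],st["ft_force"])
t=np.array(st["tool_pos"])
for cam in("side","scene","wrist"):
    s=snapshot(cam);cv2.imwrite(f"pics/g_{cam}.png",cv2.cvtColor(s["img"],cv2.COLOR_RGB2BGR))
    w=cam=="wrist"
    e=t-[0,0,12.7];print(cam,"expect",proj(s,e,w),"px/mm x",proj(s,e+[1,0,0],w)-proj(s,e,w),"z",proj(s,e+[0,0,1],w)-proj(s,e,w),pin(s,"key",cam,4))
s_=cv2.imread("pics/g_wrist.png");sd=cv2.imread("pics/g_side.png")
e=t-[0,0,12.7]
a=proj(snapshot("side"),e).astype(int);q=sd[a[1]-50:a[1]+50,a[0]-50:a[0]+50]
b=s_[230:420,180:380]
cv2.imwrite("pics/g.png",np.hstack([cv2.resize(q,(400,400),interpolation=cv2.INTER_CUBIC),cv2.resize(b,(400,400),interpolation=cv2.INTER_CUBIC)]))
E
```

```text
16.525 [ 505.47 -274.07  208.81] 8.943245087897994 58.409045934677124 [ 1.03 -0.14 -1.2 ]
side expect [331.68 231.49] px/mm x [ 0.56 -0.14] z [ 0.03 -0.49] [(array([301.3, 282.5]), 0.94), (array([272.9, 387.6]), 0.65), (array([332.2, 232.7]), 0.52), (array([300.5, 196.9]), 0.48)]
scene expect [138.09 172.08] px/mm x [-0.02  0.19] z [-0.08 -0.37] [(array([137.4, 172.3]), 0.62), (array([117.3, 210.5]), 0.58), (array([181.2, 259.9]), 0.55), (array([188.7, 224.3]), 0.49)]
wrist expect [276.2  267.57] px/mm x [-0.12  1.73] z [-0.01  0.83] [(array([368.7, 174.3]), 0.68), (array([325.2, 285.6]), 0.6), (array([189.2,  45.5]), 0.57), (array([278.6, 259. ]), 0.55)]
```

View pics/g.png

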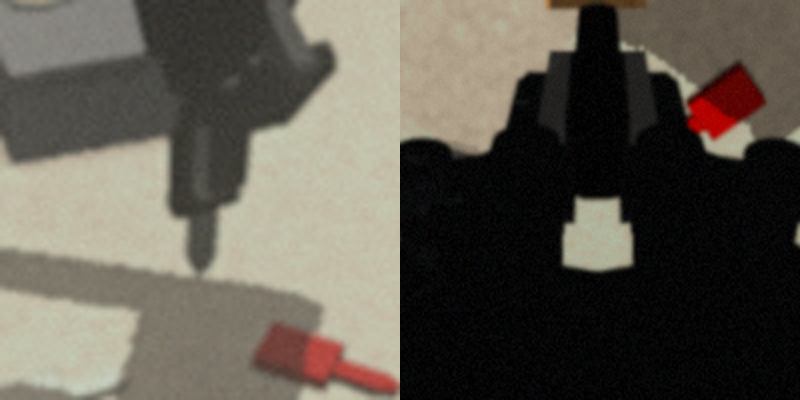

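The key hangs upright in the grip. The shoulder is at crop (202,205), within about 1 mm of where the TCP predicts. Moving over the lock.

>>> send_rows([
  [[0.2, 1.2, 0], [0, 0, -0.02]],
  [[0.5, 3, 0], [0, 0, -0.05]],
  [[0.9, 5, 0], [0, 0, -0.08]],
  [[1.3, 7, 0], [0, 0, -0.11]],
  [[1.7, 9, 0], [0, 0, -0.136]],
  [[2.1, 11, 0], [0, 0, -0.136]],
  [[2.28, 12.2, 0], [0, 0, -0.136]],
  [[2.28, 12.63, -1], [0, 0, -0.136]],
  [[2.28, 12.63, -2.5], [0, 0, -0.136]],
  [[2.28, 12.63, -2.5], [0, 0, -0.136]],
])

```text
time: 18.12
tool_pos: [569.5, 105.1, 127.4]
tcp_rot: [-179.9, -0.5, 176.0]
ft_force: [-0.6, -0.2, 0.0]
finger_gap: 8.8
grip_force: 58.5
```

```bash
cat > k.py <<'E'
from h import *
np.set_printoptions(precision=2,suppress=True)
st=sense();print(st["time"],st["tool_pos"],st["tcp_rot"],st["finger_gap"],st["ft_force"])
t=np.array(st["tool_pos"]);e=t-[0,0,12.7];kr=[];wr=[]
for cam in("side","scene","wrist"):
    s=snapshot(cam);w=cam=="wrist";cv2.imwrite(f"pics/k_{cam}.png",cv2.cvtColor(s["img"],cv2.COLOR_RGB2BGR))
    P=proj(s,e,w)
    for d in finder.pinpoint("keyway",cam)[:2]:
        p=np.array(d["at"])*[560,420];print(cam,"keyway",p,d["confidence"],atz(s,*p,68,w))
        if d is not None and d["confidence"]>.3: wr.append((cam,p))
    for d in finder.pinpoint("key",cam):
        p=np.array(d["at"])*[560,420]
        if np.hypot(*(p-P))<25: print(cam,"key",p,d["confidence"],"expect",P,"at z",atz(s,*p,e[2],w))
E
python3 k.py; python3 - <<'E'
import sys;sys.path.insert(0,".")
from h import *
a=cv2.imread("pics/k_side.png");b=cv2.imread("pics/k_scene.png")
t=sense()["tool_pos"];o=[]
for c,im in(("side",a),("scene",b)):
    p=proj(snapshot(c),[t[0],t[1],80]).astype(int);print(c,p-40)
    o.append(cv2.resize(im[p[1]-40:p[1]+40,p[0]-40:p[0]+40],(400,400),interpolation=cv2.INTER_CUBIC))
cv2.imwrite("pics/k.png",np.hstack(o))
E
```

```text
18.125 [569.51 105.15 127.39] [-179.91   -0.53  175.98] 8.794179085486237 [-0.59 -0.2   0.02]
side key [288.12 161.62] 0.56 expect [287.6  160.54] at z [568.86  99.82 114.69]
scene keyway [297.58 209.2 ] 0.62 [566.19 110.2   68.  ]
scene key [295.9  188.71] 0.52 expect [296.63 194.91] at z [538.58 112.33 114.69]
wrist keyway [281.62 223.82] 0.79 [571.56 107.32  68.  ]
wrist key [278.6  261.11] 0.67 expect [278.24 247.14] at z [577.84 104.75 114.69]
wrist key [281.79 223.31] 0.33 expect [278.24 247.14] at z [556.1  108.   114.69]
side [249 132]
scene [256 167]
```

View pics/k.png

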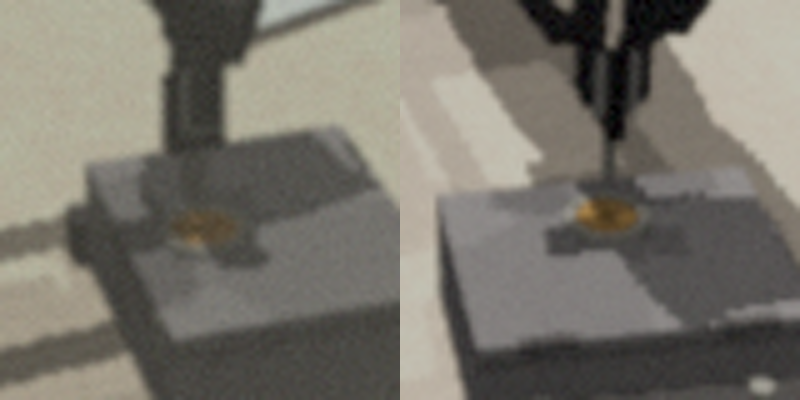

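```bash
cat > d.py <<'E'
from h import *
np.set_printoptions(precision=2,suppress=True)
st=sense();t=np.array(st["tool_pos"]);print(st["time"],t,st["tcp_rot"])
def disc(s):
    h=cv2.cvtColor(s["img"],cv2.COLOR_RGB2HSV)
    m=((h[...,0]>12)&(h[...,0]<32)&(h[...,1]>150)&(h[...,2]>50)).astype(np.uint8)
    k,l,q,c=cv2.connectedComponentsWithStats(m)
    return l,q,c
R=[]
for cam in("side","scene","wrist"):
    s=snapshot(cam);w=cam=="wrist";g=proj(s,[574,105,68],w)
    l,q,c=disc(s)
    i=min(range(1,len(q)),key=lambda i:np.hypot(*(c[i]-g))+ (1e3 if q[i,4]<15 else 0))
    x,y,ww,hh,n=q[i]; ctr=np.array([x+ww/2-.5,y+hh/2-.5])
    print(cam,"guess",g,"centroid",c[i],"bbox ctr",ctr,q[i],"world",atz(s,*c[i],68,w),atz(s,*ctr,68,w))
    R.append(ray(s,*ctr,w))
    print("   expect tip",proj(s,t-[0,0,45.7],w))
print(tri(R))
E
python3 d.py
```

```text
18.675 [573.58 105.14 132.96] [179.99   0.06 175.93]
side guess [289.59 176.81] centroid [88. 76.] bbox ctr [88. 76.] [88 76  1  1  1] world [ 113.65 1086.13   68.  ] [ 113.65 1086.13   68.  ]
   expect tip [289.31 170.08]
scene guess [296.54 211.04] centroid [298.33 210.  ] bbox ctr [298.5 210. ] [297 209   4   3   6] world [570.36 111.01  68.  ] [570.46 111.43  68.  ]
   expect tip [296.76 204.75]
wrist guess [278.49 230.77] centroid [278.44 223.64] bbox ctr [278.5 225.5] [ 255  205   48   42 1243] world [568.94 105.33  68.  ] [570.26 105.27  68.  ]
   expect tip [278.69 240.23]
[404.69 132.06 213.92]
```

>>> send_rows([
  [[0, 0, -0.3], [0, 0, 0]],
  [[0, 0, -0.5], [0, 0, 0]],
  [[0, 0, -0.6], [0, 0, 0]],
  [[0, 0, -0.7], [0, 0, 0]],
  [[0, 0, -0.8], [0, 0, 0]],
  [[0, 0, -0.85], [0, 0, 0]],
  [[0, 0, -0.85], [0, 0, 0]],
])

```text
time: 19.7
tool_pos: [573.2, 105.2, 106.7]
tcp_rot: [-180.0, -0.0, 175.9]
ft_force: [-0.5, -0.1, -0.5]
finger_gap: 8.8
grip_force: 58.4
```

The tip is about 7 mm below the plug face with no force, so it has entered the slot. Pushing on.

>>> send_rows([
  [[0, 0, -0.1], [0, 0, 0]],
  [[0, 0, -0.2], [0, 0, 0]],
  [[0, 0, -0.3], [0, 0, 0]],
  [[0, 0, -0.4], [0, 0, 0]],
  [[0, 0, -0.4], [0, 0, 0]],
])

```text
time: 20.32
tool_pos: [573.0, 105.3, 94.5]
tcp_rot: [-180.0, -0.0, 175.9]
ft_force: [0.2, -0.9, -1.1]
finger_gap: 9.2
grip_force: 58.4
```

>>> send_rows([
  [[0, 0, -0.08], [0, 0, 0]],
  [[0, 0, -0.16], [0, 0, 0]],
  [[0, 0, -0.24], [0, 0, 0]],
  [[0, 0, -0.3], [0, 0, 0]],
  [[0, 0, -0.3], [0, 0, 0]],
])

```text
time: 20.95
tool_pos: [574.0, 105.6, 86.9]
tcp_rot: [180.0, 0.1, 176.0]
ft_force: [-1.2, 1.8, 5.1]
finger_gap: 8.9
grip_force: 59.2
```

>>> send_rows([
  [[0.02, 0, -0.06], [0, 0, 0]],
  [[-0.02, 0, -0.12], [0, 0, 0]],
  [[0.02, 0, -0.18], [0, 0, 0]],
  [[-0.02, 0, -0.22], [0, 0, 0]],
  [[0.02, 0, -0.26], [0, 0, 0]],
  [[0, 0, -0.26], [0, 0, 0]],
])

```text
time: 21.7
tool_pos: [574.8, 105.4, 80.6]
tcp_rot: [180.0, 0.2, 176.0]
ft_force: [-3.7, -0.6, 14.7]
finger_gap: 9.1
grip_force: 60.8
```

>>> send_rows([
  [[0.02, 0, -0.03], [0, 0, 0]],
  [[-0.03, 0, -0.06], [0, 0, 0]],
  [[0.03, 0, -0.09], [0, 0, 0]],
  [[-0.02, 0, -0.09], [0, 0, 0]],
  [[0, 0, -0.09], [0, 0, 0]],
])

```text
time: 22.32
tool_pos: [575.6, 105.5, 80.3]
tcp_rot: [180.0, 0.3, 176.0]
ft_force: [-10.7, -0.3, 32.0]
finger_gap: 9.3
grip_force: 63.4
```

```bash
python3 - <<'E'
from h import *
np.set_printoptions(precision=2,suppress=True)
o=[];t=sense()["tool_pos"]
for cam in("side","scene"):
    s=snapshot(cam);im=cv2.cvtColor(s["img"],cv2.COLOR_RGB2BGR);P=proj(s,[574,105,75]).astype(int)
    print(cam,"keyway px",proj(s,[574,105,68]),"origin",P-30,[ (d) for d in pin(s,"key",cam,5)],[(p,c,atz(s,*p,0)) for p,c in pin(s,"box",cam)])
    o.append(cv2.resize(im[P[1]-30:P[1]+30,P[0]-30:P[0]+30],(400,400),interpolation=cv2.INTER_CUBIC))
cv2.imwrite("pics/in.png",np.hstack(o))
E
```

```text
side keyway px [289.59 176.81] origin [259 144] [(array([272.5, 387.1]), 0.83), (array([364.9, 270.6]), 0.7), (array([297.5, 281. ]), 0.69), (array([289.4, 178. ]), 0.45)] [(array([300.5, 196.5]), 0.98, array([604.39, 108.12,   0.  ]))]
scene keyway px [296.54 211.04] origin [266 178] [(array([182.4, 258.6]), 0.65), (array([116.5, 210.7]), 0.63), (array([189.8, 227.7]), 0.55), (array([295.6, 208.7]), 0.47)] [(array([296.5, 237.6]), 0.9, array([598.89,  99.6 ,   0.  ])), (array([295.9, 208.3]), 0.71, array([460.64, 138.67,   0.  ]))]
```

View pics/in.png

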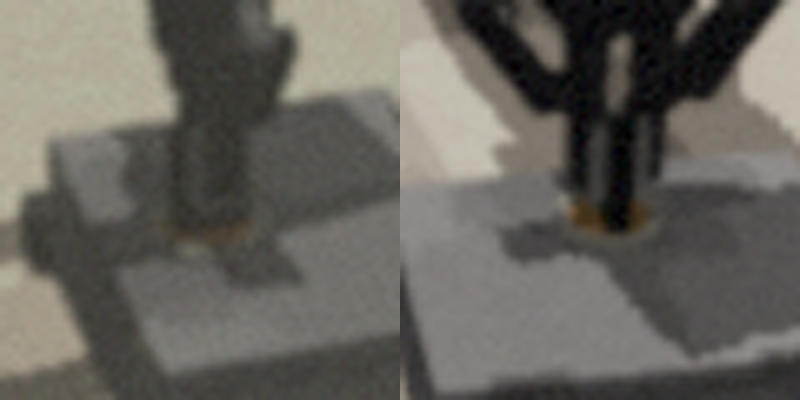

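The shoulder is on the plug face: z stopped at 80.3 and it is stiff. I'll ease off a little, then turn clockwise.

>>> send_rows([
  [[0, 0, 0.03], [0, 0, 0]],
  [[0, 0, 0.03], [0, 0, -0.1]],
  [[0, 0, 0.03], [0, 0, -0.22]],
  [[0, 0, 0.03], [0, 0, -0.34]],
  [[0, 0, 0.03], [0, 0, -0.46]],
  [[0, 0, 0.03], [0, 0, -0.58]],
  [[0, 0, 0.03], [0, 0, -0.7]],
  [[0, 0, 0.03], [0, 0, -0.8]],
  [[0, 0, 0.03], [0, 0, -0.8]],
])

```text
time: 23.75
tool_pos: [575.1, 104.1, 80.3]
tcp_rot: [179.9, 0.2, 130.0]
ft_force: [-9.9, -6.9, 28.3]
finger_gap: 9.1
grip_force: 62.7
```

```bash
python3 -c "
from h import *
s=sense();print(s['tool_pos'],s['tcp_rot'],s['ft_force'],s['wrist_torque'],s['joint_pos'])"
```

```text
[575.11353015 104.10501447  80.33783338] [179.89339522   0.22596628 130.01908982] [-9.87778546 -6.91880424 28.25185621] [-1.32345555  1.88573973  0.04367938] [  5.31305228  11.84141908  96.68101289  -0.13206579  71.26131828
 -34.6640573 ]
```

>>> send_rows([
  [[0, 0, 0.02], [0, 0, -0.12]],
  [[0, 0, 0.02], [0, 0, -0.24]],
  [[0, 0, 0.02], [0, 0, -0.36]],
  [[0, 0, 0.02], [0, 0, -0.48]],
  [[0, 0, 0.02], [0, 0, -0.6]],
  [[0, 0, 0.02], [0, 0, -0.7]],
  [[0, 0, 0.02], [0, 0, -0.78]],
  [[0, 0, 0.02], [0, 0, -0.84]],
  [[0, 0, 0.02], [0, 0, -0.84]],
], squeeze=80)

```text
time: 24.88
tool_pos: [573.3, 103.5, 80.4]
tcp_rot: [180.0, 0.2, 81.9]
ft_force: [-16.1, -9.2, 31.4]
finger_gap: 8.8
grip_force: 81.0
```

```bash
python3 -c "
from h import *
s=sense();print(s['tool_pos'],s['tcp_rot'],s['ft_force'],s['wrist_torque'],s['grip_force'])"
```

```text
[573.34079072 103.54924277  80.3758336 ] [1.79983150e+02 1.64806641e-01 8.19308342e+01] [-16.14109317  -9.23299571  31.42263244] [-1.74264495  3.35568923  0.17793607] 81.04405403137207
```

>>> send_rows([
  [[0, 0, 0], [0, 0, -0.03]],
  [[0, 0, 0], [0, 0, -0.05]],
  [[0, 0, 0], [0, 0, -0.05]],
  [[0, 0, 0], [0, 0, -0.05]],
])

```text
time: 25.38
tool_pos: [573.1, 103.6, 80.4]
tcp_rot: [180.0, 0.2, 79.1]
ft_force: [-17.6, -8.1, 31.8]
finger_gap: 8.5
grip_force: 81.2
```

```bash
python3 - <<'E'
from h import *
np.set_printoptions(precision=2,suppress=True)
s=sense();print(s['time'],s['tool_pos'],s['tcp_rot'],s['ft_force'],s['wrist_torque'],s['grip_force'])
for cam in("side","scene","wrist"):
    q=snapshot(cam);w=cam=="wrist"
    print(cam,[(p,c,atz(q,*p,0,w)) for l in("box","stop") for p,c in pin(q,l,cam,1)])
E
```

```text
25.375 [573.14 103.64  80.37] [180.     0.16  79.13] [-17.61  -8.13  31.83] [-1.74  3.57  0.31] 81.22557878494263
side [(array([298.9, 199.6]), 0.74, array([595.36,  96.49,   0.  ]))]
scene [(array([296.4, 235.9]), 0.55, array([591.62, 101.48,   0.  ])), (array([338.8, 249. ]), 0.83, array([671.01, 191.02,   0.  ]))]
wrist [(array([317.7, 214.7]), 0.75, array([600.8 , 102.78,  -0.  ])), (array([403.5,  88.7]), 0.74, array([677.7 , 182.74,   0.  ]))]
```

The torque rose steeply (0.18 to 0.31 N m over 0.05 rad), so the plug is on its stop. The box is still seated and pressed toward both fences. Handing in.

```bash
python3 -c "
from bench import order
print(order.hand_in())"
```

```text
the job is handed in; nothing more can be done
None
```

I handed the job in at about 25 s: the box measures seated against both fences, and the square key is in to its shoulder, turned clockwise to the lock's stop and still gripped at about 80 N; the hand-in returned no verdict.

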